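# Unlock the sample case and hold the key turned

## Task

The round-headed key in the key block opens the flat sample case with the glazed lid: put it fully home in the lock on the case's front rail (its pins are sticky, so ease it in with a little wiggling, do not force it), then turn it a quarter clockwise, as far as it goes, which lifts the lid's front edge. The lock springs back when let go, so finish while still holding the key turned, touching only the key and not the case, so that a colleague can lift the lid; leave the other two keys in the block and everything else on the table where it is.

Things in the scene. Friction and masses are not known exactly. Their poses are not given: they have to be found in the camera images.
- round_key: the key to use: round black plastic head, flat steel blade 10 mm wide and 3.5 mm thick, its V-shaped tip 30 mm below the origin; about 30 g; alike both ways round. It starts upright, blade down, in a slot of the key block. Origin: middle of the underside of its steel shoulder (16 x 7 x 4.5 mm), which rests on the block's top. z up, x along the blade's width, y through its thickness
- round_head (a point): centre of the round key's head, a disc 34 mm across and 9 mm thick (thickness along the key's y), 20.5 mm above the key's origin
- square_key: bystander: a like key with an oblong square-cornered head 24 mm wide, 34 mm tall, 9 mm thick, standing in another slot; same origin and axes
- tee_key: bystander: a like key with a T-shaped head 44 mm wide, 34 mm tall, 9 mm thick, standing in another slot; same origin and axes
- key_block: pale wooden block 56 x 176 x 42 mm high, fixed; origin at the middle of its underside. Three slots in a row along its y, at -56, 0 and 56 mm, each taking a blade whose width lies along the block's y (key x along block y). Which key stands in which slot varies
- case: the flat oak sample case, fixed, 300 mm (x) x 400 mm (y), 82 mm high, with a glazed lid hinged at the back (+x) and miniature bottles inside; origin at the middle of its underside. Along its front (-x) runs a rail 46 mm deep, nearly flush with the lid, with the brass lock in the middle of its top
- lock (a point): middle of the face of the lock's round brass plug, on top of the front rail, 82 mm above the table; axes as the case. The keyway goes straight down, 11.5 x 4.7 mm, 34 mm deep, its length along x while locked, long sides bevelled 1.8 mm. A brass ring (inner 20, outer 34 mm across) stands 2 mm proud around it. The key is fully home when its shoulder rests on the face (key origin here)
- pins (a point): in the keyway, 14 mm below lock: two sticky steel pins, 5 mm above and below here, stand 3.5 to 4.5 mm into the keyway from its +x end and the blade must push them aside. Each takes 4 N sideways; straight down the key jams on them and needs 12 to 25 N, but 5 to 10 N is enough while it is rocked 4 to 7 degrees about z and shifted 1 to 2 mm to and fro along x
- plug (a joint): angle of the lock's plug, rad: 0 locked, grows clockwise seen from above, stops at 1.60 (a quarter turn is 1.57). A spring and the lid's weight turn it back, about 0.13 N m at a quarter turn. The key has play in the keyway and leads the plug by up to about 0.2 rad
- lid_edge (a point): middle of the lid's front top edge, just behind the rail: level with lock while the lid is shut; the lock's cam lifts it as the plug turns, to about 11 mm above lock at a quarter turn
- tumbler: bystander: glass tumbler, 68 mm across, 88 mm tall; origin under its middle
- cork: bystander: cork standing on end, 24 mm across, 44 mm tall; origin under its middle
- corkscrew: bystander: folded waiter's corkscrew lying flat, 118 mm long, 12 mm thick; origin under its middle
- bottle_a: bystander: wine bottle with a label, 74 mm across, 300 mm tall; origin under its middle
- bottle_b: bystander: wine bottle without a label, 78 mm across, 290 mm tall; origin under its middle

How it is judged (in metres and radians):
On the way, in this order (a step that is already met when the one before it is completed fails the run):
1. the key is fully home in the lock, not yet turned (z of round_key in the frame of lock below 0.003 m and horizontal distance between round_key and lock below 0.003 m and value of joint plug below 0.4 rad), for 0.1 s.
2. the key is turned a quarter clockwise (value of joint plug above 1.3 rad and z of round_key in the frame of lock below 0.004 m), for 0.2 s.
At the end, for the whole second after the job is handed in: The fingers grip the round-headed key (over 2 N), home in the lock (shoulder within 4 mm of the face, 3 mm of the axis) and held turned (plug past 1.3 rad, 75 degrees), the lid's front edge lifted (over 6 mm above the lock's face); the robot does not touch the case (under 1 N) (all of step 2 and z of lid_edge in the frame of lock above 0.006 m and horizontal distance between round_key and lock below 0.003 m and contact force between the fingers and round_key above 2 N and contact force between each of the arm, the fingers and case below 1 N); the arm keeps its last pose, push and grip.
It fails at once if one of the other keys is pulled out or shoved (distance of any of square_key, tee_key from where it was at the start of the episode above 0.015 m).
It fails at once if a bystander is knocked or moved (more than 30 mm) (distance of any of tumbler, cork, corkscrew, bottle_a, bottle_b from where it was at the start of the episode above 0.03 m).
It fails at once if the key is forced into the lock (over 65 N between them before it turns) (contact force between round_key and case above 65 N and value of joint plug below 0.3 rad).
It also fails if it takes over 48 s, if anything falls off the work surface, if the arm or the gripper's body presses on something with over 40 N, if the wrist force passes 120 N, or if a joint passes its speed limit or range.

## Robot

A 6-joint arm with a two-finger parallel gripper is mounted at the origin on the work surface. World frame = base frame: x ahead of the robot, y to its left, z up, the work surface at z = 0. Lengths are in mm, angles in rad, forces in N, time in s.
With the tool pointing down it reaches from about 400 to 925 mm from the base axis. Payload 12.5 kg.
Tool frame: the origin (TCP) lies at the very end of the fingers, on their centre line; the grasp point (between the pads) lies 19 mm behind it (manip.grasp_offset is the distance from the TCP to the grasp point, in mm); z points along the fingers, y is the line along which they close (so a half turn about z gives the same grasp; the last joint's range is limited). The gripper opens to 95 mm and grips with 3 to 60 N. Pads are 20 mm wide; open, the fingers measure 119 mm over their backs; the gripper's body (75 mm by 180 mm) begins 59 mm behind the grasp point.
Start: joints at [1.077, 0.491, 1.559, -0, 1.092, -0.106], TCP at [236.331, 578.614, 214.661] pointing down, gripper open.
Joint ranges: [-3.1, 3.1], [-0.84, 2.19], [0.05, 2.79], [-1.13, 4.28], [0.06, 2.93], [-2.69, 2.69]. Speed limits (rad/s): [2.22, 2.22, 2.79, 3.14, 3.14, 3.14].

## Interface

Orientations are given as a unit quaternion [w, x, y, z].
In Python, from rig import manip, hand, kin, grab_frame, ticket, models, telemetry gives the robot as it stands. The module is installed in compiled form; this text tells all that it offers. Calls block until the motion is done:
- manip.goto(position, orientation): joint-space move of the TCP to a pose.
- manip.move_l(position, attitude=None, speed=150, max_force=None): straight line of the TCP; attitude=None keeps the orientation; speed is the mean speed in mm/s. With max_force (N) it stops when the force on the tool has changed by that much, and returns True; else False.
- manip.move_j(angles): joint-space move.
- hand.gripper_to(opening, newtons=None): finger opening in mm; newtons is the grip in N (None keeps the last); returns when the fingers have stopped.
- manip.sleep(seconds).
- kin.solve_ik(position, orientation): joint angles nearest the present ones, or None.
- grab_frame(name): name is "scene" or "top"; returns a dict with "image" (480x640x3 uint8, red, green, blue), "range_z" (480x640 float32, mm along the optical axis (not along the pixel's ray), 0 where there is no reading), "mtx" (3x3 intrinsics, pixels), "position" and "orientation" of the camera in the world. Camera axes: x right, y down, z forward; pixel columns grow to the right and rows downward; lengths in mm; the calibration is good to about 2 mm. A picture is of the moment at which its call begins.
A pose or a line that the arm cannot do raises manip.IKError and nothing moves.
- ticket.sign_off(): hands the job in; it is judged then, once.
Trained networks look in the newest picture that a camera, given by its name, has taken for a name from the list of things; names that differ only in an ending like _2 or _b are one class to them, and where a whole thing is asked for, a point or a joint stands for the part that bears it (a point fixed in the world has none). Each returns a list of dicts, best first, with "p" (0 to 1); they miss things now and then, are a little off and sometimes report something else, mostly with a low value. They report only what shows in the picture. A call takes as long as a camera call.
- models.look_for(camera, target): "centre" ([x, y, z] in mm, in world coordinates, good to about 4 mm: the middle of the surface that is visible of it).
- models.outline_of(camera, target): "pixels" (480x640 bool, what is visible of it).
Readings, each from a call of its own:
- telemetry.current_time_s(): time.
- telemetry.current_joint_positions(): joint angles.
- telemetry.current_joint_velocities(): joint speeds.
- telemetry.current_tau(): joint torques, N m.
- telemetry.current_tool_pos(): TCP position.
- telemetry.current_eef_rot(): TCP orientation.
- telemetry.current_ft_force(): force on the tool from outside, world axes, zero at the start.
- telemetry.current_ft_torque(): the same for the moment, N m.
- telemetry.current_width(): finger opening in mm.
- telemetry.current_finger_force(): force on a finger pad.
Only numpy, scipy, OpenCV 4.12 (cv2) and the standard library are available. Lean on these libraries where they do the work, as an engineer would, in place of code of your own. Each camera call takes 0.05 s, during which the arm holds its last target. There are 200 camera calls.

## Working session

There is one attempt and no reset: what is moved stays moved. The work goes in short steps, each a Python script; the robot and the scene stay as the last script left them, time stands still between calls to the robot, and variables do not carry over. Pictures are saved under pics/ and viewed, at most 10 in all, crops included, and the job is handed in when it is done.

```bash
mkdir -p pics; cat > h.py <<'E'
import numpy as np, cv2
from scipy.spatial.transform import Rotation as R
from rig import manip, hand, kin, grab_frame, ticket, models, telemetry
def rot(q): return R.from_quat([q[1],q[2],q[3],q[0]]).as_matrix()
def cloud(f):
    K=f["mtx"]; z=f["range_z"].astype(float); v,u=np.mgrid[:480,:640]
    P=np.stack([(u-K[0][2])/K[0][0]*z,(v-K[1][2])/K[1][1]*z,z],-1)
    return P@rot(f["orientation"]).T+np.array(f["position"])
E
python3 - <<'E'
from h import *
fs={c:grab_frame(c) for c in("scene","top")}
for c,f in fs.items():
    cv2.imwrite(f"pics/{c}1.png",f["image"][:,:,::-1]); print(c,f["position"],f["orientation"],f["mtx"][0])
    np.savez(f"{c}.npz",**f)
    for t in("round_key","round_head","square_key","tee_key","key_block","case","lock"):
        print(t,[(np.round(d["centre"]),round(d["p"],2)) for d in models.look_for(c,t)[:2]])
print(telemetry.current_time_s(),telemetry.current_eef_rot())
E
```

```text
scene [1090.64007856  492.84380007  737.4683098 ] [-0.16054603  0.3120087   0.84686387 -0.39962124] [435.5494889    0.         319.96581176]
round_key [(array([517., 321.,  69.]), 0.5)]
round_head [(array([514., 320.,  67.]), 0.55)]
square_key [(array([503., 266.,  70.]), 0.58)]
tee_key [(array([488., 212.,  77.]), 0.66)]
key_block [(array([515., 280.,  44.]), 0.66), (array([ 684., -106.,   80.]), 0.45)]
case [(array([ 684., -101.,   80.]), 0.79)]
lock [(array([ 690., -100.,   75.]), 0.74)]
top [ 425.65164467  -93.32895399 1090.22252444] [-0.03363834  0.70924214 -0.70227714  0.05148651] [445.44677104   0.         319.38783083]
round_key []
round_head [(array([ 528., -147.,   82.]), 0.48), (array([509., 314.,  80.]), 0.45)]
square_key []
tee_key []
key_block []
case [(array([ 649., -174.,   77.]), 0.59)]
lock [(array([515., 313.,  74.]), 0.66), (array([ 648., -172.,   80.]), 0.56)]
0.8 [2.50406709e-05 1.92685670e-01 9.81260529e-01 7.13874418e-05]
```

View pics/scene1.png

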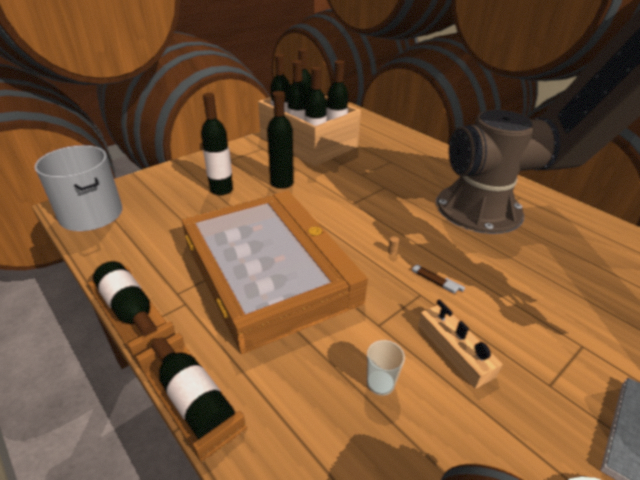

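View pics/top1.png

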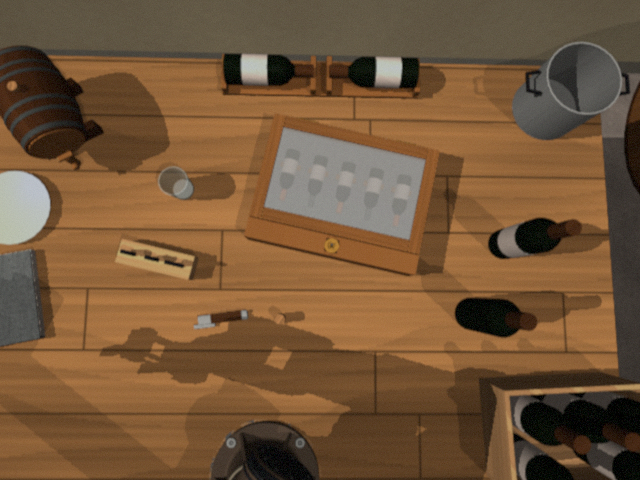

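The scene view shows the case with its lock at (316,231), and the block at (458,343) with the round key at its near end (483,351). The top view shows the lock at (332,245) and the block at (155,258), with the round key at the left end, about (127,252).

```bash
cat > m.py <<'E'
from h import *
def rect(P):
    (c,s,a)=cv2.minAreaRect(P[:,:2].astype(np.float32)); return np.round(c,1),np.round(s,1),round(a,2)
for c in("scene","top"):
    f=dict(np.load(f"{c}.npz")); P=cloud(f); im=f["image"].astype(int)
    x,y,z=P[...,0],P[...,1],P[...,2]
    near=(abs(x-510)<110)&(abs(y-270)<110)
    b=near&(z>36)&(z<47)
    n,l,st,_=cv2.connectedComponentsWithStats(b.astype(np.uint8)); k=1+np.argmax(st[1:,4])
    print(c,"block",rect(P[l==k]),np.median(z[l==k]))
    hd=near&(z>52)&(z<85)
    n,l,st,_=cv2.connectedComponentsWithStats(hd.astype(np.uint8))
    for k in range(1,n):
        if st[k,4]>4: print(" head",st[k,4],P[l==k].mean(0).round(1),z[l==k].max().round(1))
    cs=(abs(x-650)<300)&(abs(y+130)<280)&(z>65)&(z<90)
    n,l,st,_=cv2.connectedComponentsWithStats(cs.astype(np.uint8)); k=1+np.argmax(st[1:,4])
    print(" case",rect(P[l==k]),np.median(z[l==k]),st[k,4])
    hsv=cv2.cvtColor(f["image"],cv2.COLOR_RGB2HSV).astype(int)
    u0,v0=((316,231) if c=="scene" else (332,245))
    vv,uu=np.mgrid[:480,:640]; w=(abs(uu-u0)<12)&(abs(vv-v0)<12)
    print(" hsv",hsv[v0,u0],hsv[v0,u0+4],hsv[v0+14,u0+14])
    print(" z",z[w].min().round(1),np.median(z[w]).round(1))
    cr=f["image"][v0-20:v0+20,u0-20:u0+20,::-1]
    cv2.imwrite(f"pics/{c}_lock.png",cv2.resize(cr,(400,400),interpolation=cv2.INTER_CUBIC))
    u1,v1=((460,340) if c=="scene" else (155,258))
    cr=f["image"][v1-50:v1+50,u1-50:u1+50,::-1]
    cv2.imwrite(f"pics/{c}_blk.png",cv2.resize(cr,(400,400),interpolation=cv2.INTER_CUBIC))
A=[cv2.imread(f"pics/{n}.png") for n in("scene_lock","top_lock")]
B=[cv2.imread(f"pics/{n}.png") for n in("scene_blk","top_blk")]
cv2.imwrite("pics/crops.png",cv2.resize(np.vstack([np.hstack(A),np.hstack(B)]),(600,600)))
E
python3 m.py
```

```text
scene block (array([499.9, 263. ]), array([177.5,  58.9]), 77.05) 42.55064633594327
 head 161 [488.8 209.9  73.6] 82.8
 head 156 [501.7 264.5  69.2] 82.1
 head 217 [514.1 319.1  68.9] 82.3
 case (array([ 658.7, -174.6]), array([404., 310.]), 77.8) 79.13834602639247 15445
 hsv [ 18 201 193] [ 18 200 201] [ 15 192 178]
 z -4.1 82.1
top block (array([497.8, 265.3]), array([177.3,  56. ]), 76.91) 41.42554071885411
 head 67 [509.5 315.2  73.9] 81.3
 head 56 [497.3 262.   74.1] 81.8
 head 80 [484.9 209.7  78.4] 83.6
 case (array([ 657.4, -173.3]), array([400.5, 307.1]), 77.73) 78.36506690103715 21920
 hsv [ 16 122 100] [ 18 184 176] [ 13 174 113]
 z -3.9 81.4
```

View pics/crops.png

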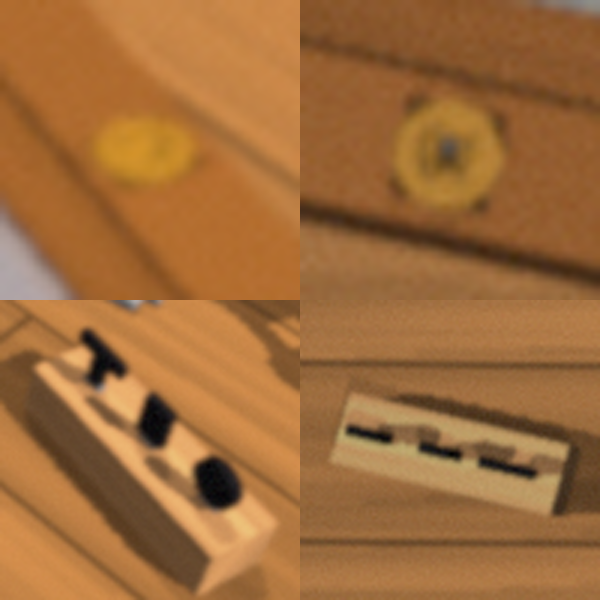

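Both crops are clear. The lock ring is centred at about (315,230.5) in scene and (331.4,244.9) in top, and the round key's head is at the +y end of the block. Next I'll fix the lock position and check reach and the joint 6 range.

```bash
cat >> h.py <<'E'
def onplane(f,u,v,z):
    K=f["mtx"]; d=rot(f["orientation"])@np.array([(u-K[0][2])/K[0][0],(v-K[1][2])/K[1][1],1]); p=np.array(f["position"])
    return p+d*(z-p[2])/d[2]
def down(t):  # tool down, closing line (tool y) at world angle t (deg)
    t=np.radians(t); M=np.array([[-np.sin(t),np.cos(t),0],[np.cos(t),np.sin(t),0],[0,0,-1]]).T
    q=R.from_matrix(M).as_quat(); return [q[3],q[0],q[1],q[2]]
E
python3 - <<'E'
from h import *
for c,u0,v0 in(("scene",315,231),("top",331,245)):
    f=dict(np.load(f"{c}.npz")); hsv=cv2.cvtColor(f["image"],cv2.COLOR_RGB2HSV).astype(int)
    vv,uu=np.mgrid[:480,:640]
    lab=cv2.cvtColor(f["image"],cv2.COLOR_RGB2LAB).astype(int)
    near=np.hypot(uu-u0,vv-v0)<13
    hue=hsv[...,0]; bg=np.median(hue[near&(np.hypot(uu-u0,vv-v0)>10)])
    m=near&(hue>=bg+2.5)
    n,l,st,ce=cv2.connectedComponentsWithStats(m.astype(np.uint8)); k=1+np.argmax(st[1:,4])
    cn,_=cv2.findContours((l==k).astype(np.uint8),0,1); h=cv2.convexHull(cn[0]); e=cv2.fitEllipse(h)
    print(c,bg,st[k],ce[k],e, onplane(f,*e[0],84).round(1), onplane(f,*ce[k],84).round(1), onplane(f,u0+.0,v0-.2,84).round(1))
for t in(-13,167):
    print("grasp",t,np.round(kin.solve_ik([511,318.7,48],down(t)),2))
for b in(77.75,-102.25):
    for d in(0,-45,-102):
        q=kin.solve_ik([534,-147,88],down(b+d)); print("lock",b,d,None if q is None else np.round(q,2))
E
```

```text
scene 14.0 [308 227  14   9  96] [314.72916667 230.73958333] ((314.6390380859375, 230.6612548828125), (8.753388404846191, 13.231263160705566), 91.90473937988281) [ 531.3 -146.6   84. ] [ 531.3 -146.3   84. ] [ 530.9 -145.7   84. ]
top 14.0 [324 238  15  15 156] [331.24358974 245.3974359 ] ((331.1598815917969, 245.22552490234375), (14.031793594360352, 14.478265762329102), 17.51445198059082) [ 528.9 -145.2   84. ] [ 528.5 -145.4   84. ] [ 529.8 -144.8   84. ]
grasp -13 [ 0.45  0.66  1.76 -0.    0.71  0.67]
grasp 167 [ 0.45  0.66  1.76 -0.    0.71 -2.47]
lock 77.75 0 [-0.39  0.55  1.86 -0.    0.73 -1.74]
lock 77.75 -45 [-0.39  0.55  1.86 -0.    0.73 -0.96]
lock 77.75 -102 [-0.39  0.55  1.86 -0.    0.73  0.04]
lock -102.25 0 [-0.39  0.55  1.86 -0.    0.73  1.4 ]
lock -102.25 -45 [-0.39  0.55  1.86 -0.    0.73  2.18]
lock -102.25 -102 None
```

```bash
python3 - <<'E'
from h import *
x,y=511.3,318.6
hand.gripper_to(45)
manip.goto([x,y,130],down(-13))
manip.move_l([x,y,48.5],speed=80,max_force=8)
print(telemetry.current_tool_pos(),telemetry.current_ft_force())
hand.gripper_to(5,15); manip.sleep(.2)
print(telemetry.current_width(),telemetry.current_finger_force(),telemetry.current_ft_force(),telemetry.current_ft_torque(),telemetry.current_tool_pos())
f=grab_frame("scene"); cv2.imwrite("pics/g.png",cv2.resize(f["image"][260:420,380:540,::-1],(480,480),interpolation=cv2.INTER_CUBIC))
print(telemetry.current_time_s())
E
```

```text
[511.57404803 318.70910863  48.99838163] [-0.25744312 -0.75944582  0.19143018]
9.150245470802936 14.999790990259498 [-4.1680506   2.2003065   1.35443091] [ 0.31265583  1.06397801 -0.01500915] [510.215333   318.62673458  48.23730626]
5.3333
```

View pics/g.png

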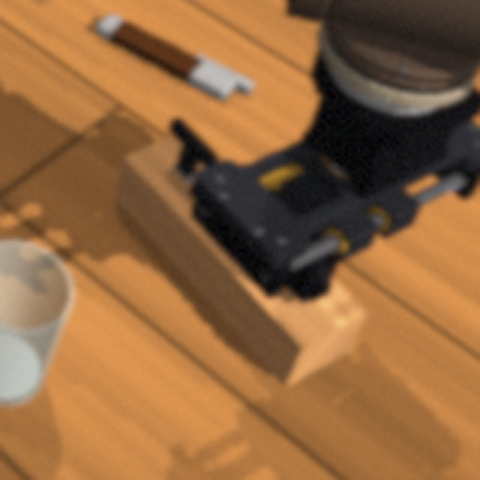

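The fingers hold the round key's head (opening 9.15 mm); the other two keys haven't moved. I'll relax the side force, grip harder, lift it, then look at the key over the lock.

```bash
python3 - <<'E'
from h import *
p0=np.array([511.3,318.6,48.5]); a=np.array([np.cos(np.radians(-13)),np.sin(np.radians(-13)),0])
for s in(-1,-2):
    manip.move_l(p0+a*s,speed=20); print(s,np.round(telemetry.current_ft_force(),1),np.round(telemetry.current_tool_pos(),1))
hand.gripper_to(0,50)
p=np.array(telemetry.current_tool_pos())
manip.move_l([p[0],p[1],130],speed=80)
print(telemetry.current_width(),telemetry.current_ft_force())
manip.goto([511,318,190],down(-13))
manip.goto([529.3,-145.6,190],down(77.75))
manip.move_l([529.3,-145.6,82+6.5+30+12],speed=100)
manip.sleep(.2)
print(telemetry.current_tool_pos(),telemetry.current_width(),telemetry.current_ft_force(),telemetry.current_time_s())
f=grab_frame("scene"); np.savez("s2.npz",**f)
t=grab_frame("top"); np.savez("t2.npz",**t)
cr=lambda f,u,v,r:cv2.resize(f["image"][v-r:v+r,u-r:u+r,::-1],(400,400),interpolation=cv2.INTER_CUBIC)
cv2.imwrite("pics/l.png",np.hstack([cr(f,315,220,40),cr(t,331,245,40)]))
E
```

```text
-1 [-1.9  0.6  0.1] [510.2 318.9  48.4]
-2 [ 0.1 -0.5 -0.3] [509.5 319.   48.6]
8.825933468432309 [ 0.14895812  0.8124336  -0.72379814]
[ 529.53274327 -145.66324188  131.10221306] 8.689954237225505 [ 0.49608752 -0.93848826 -0.61553708] 10.5833
```

View pics/l.png

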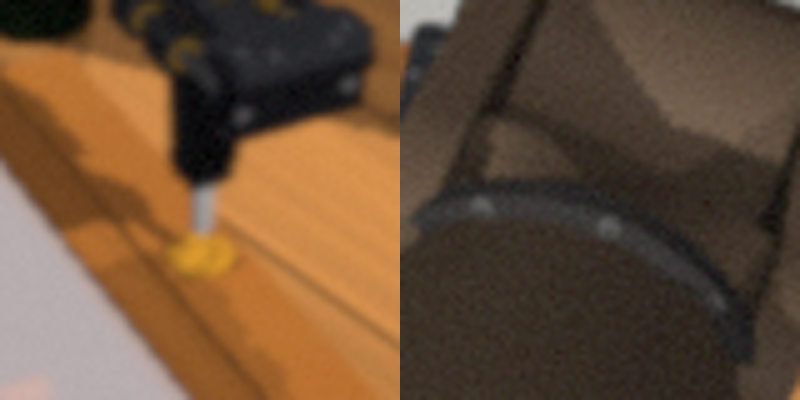

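The scene view shows the blade just above the lock ring, with its tip at about (315.1,226.5). I'll compare that with the projected position to cancel the camera bias.

```bash
python3 - <<'E'
from h import *
f=dict(np.load("s2.npz")); K=f["mtx"]; M=rot(f["orientation"]); p=np.array(f["position"])
def pr(X): c=M.T@(np.array(X)-p); return (K@c/c[2])[:2].round(2)
T=np.array([529.53,-145.66])
for z in(92,95,100,110,118): print(z,pr([*T,z]))
print("lock cand",pr([531.3,-146.5,84]),pr([529.3,-145.6,84]),"ex",pr([532.3,-146.5,84])-pr([531.3,-146.5,84]),pr([531.3,-145.5,84])-pr([531.3,-146.5,84]))
g=f["image"].astype(int); s=g.max(2)-g.min(2)
for v in range(216,230): 
    r=s[v,306:326]; print(v,r, )
E
```

```text
92 [315.49 227.99]
95 [315.51 227.01]
100 [315.54 225.37]
110 [315.61 222.07]
118 [315.66 219.4 ]
lock cand [314.67 230.69] [315.52 230.55] ex [-0.31  0.16] [0.26 0.2 ]
216 [133 133 131 125 117 101  67  29   6   2   6  19  44  77 103 119 128 136
 136 135]
217 [134 133 131 131 127 116  87  41   8   4  10  31  66 101 122 129 133 134
 135 136]
218 [133 135 132 134 133 125  98  49  13   6  13  39  78 111 128 132 134 132
 132 135]
219 [133 132 134 135 134 129 107  58  18   7  16  45  85 114 129 132 132 131
 131 133]
220 [134 134 133 134 135 129 112  59  20   6  16  46  89 119 131 129 129 128
 132 135]
221 [129 132 135 136 137 130 112  61  20   8  16  47  92 123 134 131 131 128
 130 131]
222 [132 134 134 133 135 132 110  62  21   6  17  49  91 122 134 135 133 131
 129 129]
223 [126 131 133 134 133 134 111  63  21   9  17  47  88 116 127 132 136 134
 132 130]
224 [114 122 125 133 134 131 110  65  23  11  21  52  88 110 116 126 131 135
 134 132]
225 [ 95 106 115 124 131 129 114  73  34  23  34  62  99 117 115 113 119 127
 134 135]
226 [ 94  94 100 110 122 125 126 103  73  58  69  92 117 127 124 113 109 114
 124 134]
227 [107  98  92  99 107 124 142 141 127 118 119 133 143 144 138 123 114 110
 112 120]
228 [119 107 100 104 113 127 146 160 162 154 152 156 158 157 148 137 126 119
 111 109]
229 [118 116 111 123 133 140 151 167 168 165 163 154 156 160 160 148 136 128
 120 114]
```

```bash
python3 - <<'E'
from h import *
hand.gripper_to(0,60)
q=down(77.75); c=np.array([530.3,-146.0])
ex=np.array([.977,-.212]); ey=np.array([.212,.977])
for dx,dy in [(0,0),(0,1.5),(0,-1.5),(2,0),(-2,0),(2,1.5),(-2,1.5),(-2,-1.5),(2,-1.5),(0,3),(0,-3)]:
    t=c+dx*ex+dy*ey
    manip.move_l([*t,123],q,speed=60)
    hit=manip.move_l([*t,108],q,speed=25,max_force=5)
    P=np.array(telemetry.current_tool_pos())
    print(dx,dy,hit,P.round(1),np.round(telemetry.current_ft_force(),1),np.round(telemetry.current_ft_torque(),2),round(telemetry.current_time_s(),1))
    if P[2]<114.5: break
E
```

```text
0 0 False [ 530.3 -146.   108. ] [-1.3 -1.1 -0.2] [-0.    0.13  0.05] 11.9
```

```bash
python3 - <<'E'
from h import *
c=np.array([530.3,-146.0]); ex=np.array([.977,-.212])
z=108.; s=1; t0=telemetry.current_time_s(); log=[]
while telemetry.current_time_s()-t0<9:
    s=-s
    t=c+ex*1.5*s
    manip.move_l([*t,z],down(77.75+5.5*s),speed=25)
    F=np.array(telemetry.current_ft_force()); P=np.array(telemetry.current_tool_pos())
    log.append((round(telemetry.current_time_s()-t0,2),round(z,1),*P.round(1),*F.round(1)))
    if P[2]<88.9: break
    lag=P[2]-z
    if F[2]<7: z-=1.0
    elif F[2]>10: z+=.5
    else: z-=.2
    z=max(z,87.)
for l in log[::max(1,len(log)//25)]+log[-2:]: print(*l)
E
```

```text
0.25 108.0 529.3 -145.9 108.3 2.4 -1.7 -0.3
0.59 107.0 531.1 -146.3 107.2 -3.6 -1.3 5.2
0.93 106.0 529.3 -145.9 106.4 3.0 -0.2 2.4
1.27 105.0 531.1 -146.0 105.4 -4.8 1.4 12.5
1.62 105.5 529.3 -145.8 105.7 3.7 -0.4 1.1
1.96 104.5 530.5 -145.8 104.4 -3.9 0.1 5.6
2.3 103.5 529.3 -145.8 103.6 4.9 -1.0 2.1
2.64 102.5 530.3 -145.8 101.8 -4.8 -0.3 -1.5
2.98 101.5 529.4 -145.9 101.6 2.7 -1.6 -1.7
3.32 100.5 530.9 -146.0 100.2 -5.4 -0.8 -0.4
3.67 99.5 529.5 -145.9 99.7 1.3 -0.6 -0.8
4.01 98.5 531.0 -146.0 98.3 -5.1 -0.2 2.0
4.35 97.5 529.5 -145.8 97.7 2.4 -0.4 -0.1
4.69 96.5 530.9 -146.0 96.6 -5.3 0.9 5.2
5.03 95.5 529.4 -145.9 95.9 3.1 -0.2 4.0
5.38 94.5 530.8 -146.0 94.5 -4.5 0.4 7.5
5.72 94.3 529.3 -145.9 94.3 4.3 -2.7 -0.7
6.06 93.3 530.5 -145.8 92.7 -5.6 0.3 0.1
6.4 92.3 529.5 -145.9 92.4 2.1 -1.2 -2.9
6.74 91.3 530.8 -145.9 91.0 -4.1 -0.0 -0.3
7.08 90.3 529.5 -145.9 90.5 1.5 -0.7 -1.0
7.43 89.3 530.8 -146.0 88.9 -4.3 -0.4 -2.5
7.08 90.3 529.5 -145.9 90.5 1.5 -0.7 -1.0
7.43 89.3 530.8 -146.0 88.9 -4.3 -0.4 -2.5
```

```bash
python3 - <<'E'
from h import *
c=np.array([530.1,-145.9])
manip.move_l([*c,89.2],down(77.75),speed=25)
hit=manip.move_l([*c,85.5],speed=12,max_force=8)
P=np.array(telemetry.current_tool_pos()); print(hit,P.round(2),np.round(telemetry.current_ft_force(),1))
z=P[2]-.2; manip.sleep(.3)
print(np.round(telemetry.current_tool_pos(),2),np.round(telemetry.current_ft_force(),1),telemetry.current_time_s())
for a in list(range(15,91,15))+[95,99]:
    manip.move_l([*c,z],down(77.75-a),speed=40)
    F=np.array(telemetry.current_ft_force()); print(a,np.round(telemetry.current_tool_pos(),1),F.round(1),np.round(telemetry.current_ft_torque(),2),round(telemetry.current_width(),2),round(telemetry.current_time_s(),1))
    c=c+np.clip(F[:2]*.12,-.6,.6)
    if F[2]<2: z-=.3
    if F[2]>9: z+=.3
f=grab_frame("scene"); np.savez("s3.npz",**f)
cv2.imwrite("pics/t.png",cv2.resize(f["image"][175:275,255:375,::-1],(720,600),interpolation=cv2.INTER_CUBIC))
print([np.round(d["centre"],1) for d in models.look_for("scene","lid_edge")])
E
```

```text
True [ 530.41 -145.95   88.  ] [-1.4 -0.   7.3]
[ 530.4  -145.95   88.02] [-1.1  0.3  6.3] 20.15
15 [ 530.2 -146.2   88.1] [-2.2 -3.8  4.8] [-0.71  0.59  0.06] 8.61 20.6
30 [ 530.1 -146.5   88.1] [-1.5 -0.3  6.7] [-0.33  0.42  0.06] 8.46 21.0
45 [ 529.9 -146.6   88.1] [-2.7 -2.6  5. ] [-0.53  0.51  0.08] 8.72 21.4
60 [ 529.7 -146.8   88.1] [-1.3 -1.2  5.9] [-0.21  0.28  0.06] 8.68 21.8
75 [ 529.4 -146.8   88. ] [-1.1 -1.1  6. ] [-0.1   0.39  0.09] 8.75 22.2
90 [ 529.3 -146.8   88. ] [-1.9  1.1  5.2] [0.   0.37 0.1 ] 8.78 22.6
95 [ 529.1 -146.8   88. ] [ 0.2 -0.3  5. ] [-0.07  0.3   0.11] 8.53 22.9
99 [ 529.1 -146.8   88.1] [-1.1  0.6  6.1] [-0.04  0.33  0.11] 8.88 23.1
[array([ 695.9, -135. ,   83.3]), array([ 392.8, -465.7,  141. ])]
```

View pics/t.png

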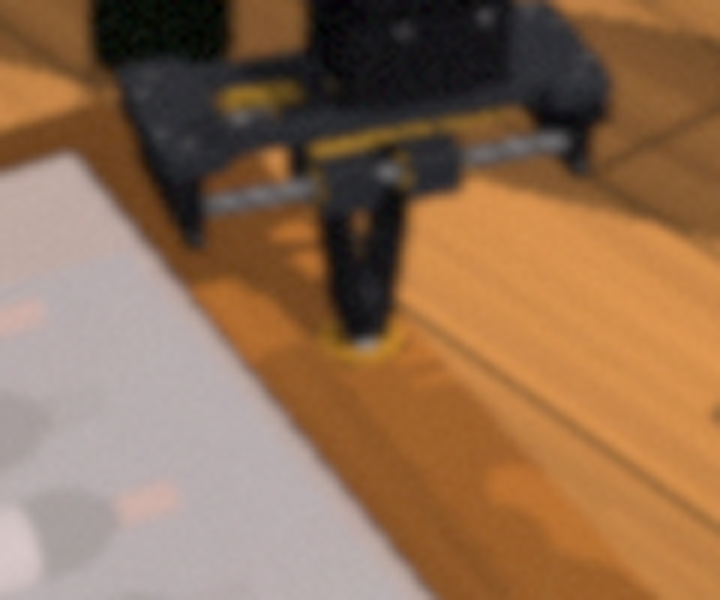

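The key is home and turned, with only the fingers on its head and the ring visible beneath. I'll turn the last few degrees to the stop and check the lid lift from depth.

```bash
python3 - <<'E'
from h import *
c=np.array([529.0,-146.8]); z=87.6
for a in(102,105,108):
    manip.move_l([*c,z],down(77.75-a),speed=40); manip.sleep(.2)
    tz=telemetry.current_ft_torque()[2]
    E=R.from_matrix(rot(telemetry.current_eef_rot())).as_matrix(); ang=np.degrees(np.arctan2(E[1,1],E[0,1]))
    print(a,"actual turn",round(77.75-ang,1),np.round(telemetry.current_ft_force(),1),round(tz,3),np.round(telemetry.current_tool_pos(),1),round(telemetry.current_finger_force(),1))
    if tz>.22: break
f=grab_frame("scene"); a=cloud(dict(np.load("scene.npz"))); b=cloud(f)
L=np.array([529,-146]);ex=np.array([.977,-.212]); ey=np.array([.212,.977])
for n,Q in(("before",a),("after",b)):
    u=(Q[...,:2]-L)@ex; w=(Q[...,:2]-L)@ey
    for lo,hi in((-20,18),(28,48),(60,90),(150,200),(220,260)):
        m=(u>lo)&(u<hi)&(w>25)&(w<140)&(Q[...,2]>60)&(Q[...,2]<110); print(n,lo,np.median(Q[...,2][m]).round(1),m.sum())
print(telemetry.current_time_s())
E
```

```text
102 actual turn 101.7 [-1.7  0.2  8.2] 0.075 [ 529.1 -146.8   88. ] 60.0
105 actual turn 104.7 [-2.4  0.5  8.5] 0.174 [ 529.1 -146.7   88. ] 60.0
108 actual turn 107.6 [-2.8  0.3  8. ] 0.325 [ 529.1 -146.6   88. ] 60.0
before -20 82.5 512
before 28 82.0 282
before 60 78.1 450
before 150 78.1 838
before 220 78.4 704
after -20 82.6 514
after 28 93.2 277
after 60 87.5 453
after 150 82.8 847
after 220 80.6 714
24.6
```

```bash
python3 -c "
from h import *
print(ticket.sign_off())"
```

```text
the job is handed in; nothing more can be done
None
```

The job is handed in, with no verdict returned: the round key is home in the lock and held turned against its stop, the lid's front edge is up about 11 mm by the depth camera, and by the measured heights the fingers clear the case by about 4 mm.

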